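# Unlock the loupe and swing it over the nib

## Robot

A 7-joint arm with a two-finger parallel gripper is mounted at the origin on the work surface. World frame = base frame: x ahead of the robot, y to its left, z up, the work surface at z = 0. Lengths are in m, angles in rad, forces in N, time in s.
With the tool pointing down it reaches from about 0.4 to 0.85 m from the base axis. Payload 4.4 kg.
Tool frame: the origin (TCP) lies midway between the tips of the shut fingers; the grasp point (between the pads) lies 19 mm behind it; z points along the fingers, x is the direction in which the jaws open and shut, and the axes are right-handed (so a half turn about z gives the same grasp; the last joint's range is limited). The gripper opens to 94 mm and grips with 3 to 60 N. Pads are 16 mm wide; open, the fingers measure 119 mm over their backs; the gripper's body (75 mm by 177 mm) begins 78 mm behind the grasp point.
Start: joints at [1.283, 0.628, 0.038, 1.517, -0.027, 0.996, -0.02], TCP at [0.143, -0.634, 0.205] pointing down, gripper open.
Joint ranges: [-3.06, 3.06], [-0.37, 2.12], [-1.25, 1.32], [0.18, 2.47], [-1.1, 4.24], [0.23, 1.98], [-2.94, 2.94]. Speed limits (rad/s): [2.57, 2.57, 3.14, 3.14, 3.14, 3.14, 3.14].

## Interface

Orientations are given as a unit quaternion [x, y, z, w].
In Python, from plant import robot, cams gives the robot as it stands.
- The arm moves only by the shell command python3 -m jog 'ROWS' [FORCE]. ROWS is JSON, a list of rows, each an object of numbers: "wx", "wy", "wz": the turn, a rotation vector about the tool's x, y, z in rad; "tx", "ty", "tz": the shift along the tool's x, y, z in cm; "hand": the opening, from 0 (shut) to 1 (fully open). In form: [{"wx": .., "wy": .., "wz": .., "tx": .., "ty": .., "tz": .., "hand": ..}, ...]. A call has 1 to 10 rows; each row shifts and turns the commanded pose from where the row before left it, along the tool's axes as they then stand; what a row does not reach is not made up. A row lasts 1/10 s, in which the tool goes at most 50 mm and 8.59 degrees, less where a joint would pass 70% of its speed; a pose out of reach is approached as far as the arm can. A call is refused whole if a number of a shift passes 5 or a number of a turn 0.15, either way. A call with a gripper value outside its range is refused whole. The fingers move at their own pace and stop on an object; FORCE is the grip in N (left out, the last holds). Time passes only in rows, so rows that do not move let the fingers close. It gives the time, the measured TCP pose, the force and the opening at its end, in the units of the state.
- robot.get_obs(): the state, without advancing time (a new reading comes with each control period).
- cams.snapshot(name): name is "side" or "top" or "wrist"; returns (picture, depth): 384x512x3 uint8, red, green, blue; 384x512 float32, m along the optical axis (not along the pixel's ray), 0 where there is no reading.
- cams.camera_model(name): a dict with "camera_matrix" (3x3 intrinsics, pixels), "xyz" and "rotation" of the camera in the world; the wrist camera has in their place "hand_eye" (4x4, takes a point from camera to tool coordinates, whose origin is the TCP and whose axes are the tool frame's). Camera axes: x right, y down, z forward; pixel columns grow to the right and rows downward; lengths in m; the calibration is good to about 2 mm. The wrist camera is an equidistant fisheye: a pixel r from the principal point sees the ray r / f radians off the axis. A picture is of the moment at which its call begins: read the wrist's pose just before it. camera_model takes no time and is no camera call.
- robot.finish_job(): hands the job in, once; it reports no verdict.
The state is a dict: "t": time; "joints": joint angles; "joint_vel": joint speeds; "tau": joint torques, N m; "tool_pos": TCP position; "orientation": TCP orientation; "ft_force": force on the tool from outside, world axes, zero at the start; "moment": the same for the moment, N m; "grip_width": opening from 0.0 (shut) to 1.0 (fully open).
Only numpy, scipy, OpenCV 4.12 (cv2) and the standard library are available. Lean on these libraries where they do the work, as an engineer would, in place of code of your own. Each camera call takes 0.05 s, during which the arm holds its last target. There are 200 camera calls.

## Task

With a fingertip, roll the knurled locking collar on top of the loupe stand two full turns counter-clockwise (seen from above), so that its white line comes back to the index line, and leave it there. Then push the freed arm sideways until the lens is centred over the tip of the fountain pen's nib. Pick nothing up, and leave the pen and the other things on the table where they are.

Things in the scene. Friction and masses are not known exactly. Their poses are not given: they have to be found in the camera images.
- stand: the loupe stand, fixed: round steel foot (124 mm across, 18 mm high), upright post. Origin on the post's axis at table height. At the start the lens arm points along this frame's +x, roughly away from the robot. A lock under the collar holds the arm (about 0.1 rad of play) until the collar is loosened more than 1.5 turns.
- collar_top (a point): centre of the collar's flat top, on the post's axis, 133 mm above the table when tight; it rises 3 mm per turn loosened. The collar is the dark disc with a ridged rim on top of the stand: 73 mm across, 22 mm high, top flat out to 34 mm. The brass stud in its centre (14 mm across, 1.5 mm proud, with a black index line along the stand's +x) does not turn.
- collar (a joint): angle of the locking collar, rad: 0 is tight (the start), growing counter-clockwise seen from above, which loosens it; 6.28 is one full turn, stop at 20.2. Light friction (0.03 N m); it stays where it is left. A white radial line on its top lines up with the stud's index line when tight and after every full turn.
- loupe (a joint): swing angle of the lens arm about the post's axis, rad, 0 at the start (along the stand's +x), growing counter-clockwise seen from above; range -1.9 to 1.9. Light friction (0.06 N m); it stays where it is left.
- lens (a point): centre of the round lens, 140 mm from the post's axis, 95 mm above the table. Rim 78 mm across, 9 mm thick. The arm from post to rim is a bar 12 mm wide, its bottom and top 89 and 101 mm above the table, free to touch from 37 to 100 mm from the axis. It moves only in the level plane.
- nib (a point): tip of the fountain pen's nib, 35 mm above the table, 130 to 150 mm from the post's axis, left or right of the stand. The black pen (145 mm long, 13 mm thick) lies loose and level on a dark wooden cradle (35 mm high), nib towards the robot. This frame's +x runs from the tip along the pen.
- inkjar: ink jar (42 mm across, 50 mm high) standing near the stand, on the other side from the pen, loose; a bystander. Origin at the centre of its underside.
- tin: low white round tin (40 mm across, 14 mm high) under or near where the lens starts, loose; a bystander. Origin at the centre of its underside.
- redink: small red ink jar (36 mm across, 55 mm high), loose; a bystander. Origin at the centre of its underside.
- phone: black phone lying flat (150 x 73 x 9 mm), loose; a bystander. Origin at the centre of its underside.
- inkbottle2: larger ink jar with a brass cap (52 mm across, 70 mm high), loose; a bystander. Origin at the centre of its underside.
There are look-alikes about, which are no part of the job. Leave any purple look-alike of the part that bears nib alone.

How it is judged:
On the way, in this order (a step that is already met when the one before it is completed fails the run):
1. the collar is loosened by two full turns while the arm still points where it did (value of joint collar between 11.966 and 13.166 rad and value of joint loupe between -0.25 and 0.25 rad), for 0.2 s.
2. the lens has been pushed over the nib (horizontal distance between lens and nib below 0.018 m), for 0.2 s.
At the end, for the whole second after the job is handed in: The collar stands two full turns looser than at the start, within 0.6 rad; the lens centre is within 18 mm of the nib's tip seen from above, the arm is at rest, and the nib is within 10 mm of where it was (value of joint collar between 11.966 and 13.166 rad and horizontal distance between lens and nib below 0.018 m and velocity of joint loupe between -0.05 and 0.05 rad/s and distance of nib from where it was at the start of the episode below 0.01 m); the robot touches nothing.
It fails at once if the arm is forced past its lock before the collar is loosened (value of joint collar below 9 rad and (value of joint loupe above 0.3 rad or value of joint loupe below -0.3 rad)).
It fails at once if the pen is moved or lifted by more than 12 mm (distance of nib from where it was at the start of the episode above 0.012 m).
It fails at once if a bystander is moved or lifted by more than 20 mm (distance of any of inkjar, tin, redink, phone, inkbottle2 from where it was at the start of the episode above 0.02 m).
It also fails if it takes over 72 s, if anything falls off the work surface, if the arm or the gripper's body presses on something with over 40 N, if the wrist force passes 120 N, or if a joint passes its speed limit or range.

## Working session

There is one attempt and no reset: what is moved stays moved. The work goes in short steps, Python scripts to look and compute and a shell command to move; the robot and the scene stay as the last step left them, time stands still between calls to the robot, and variables do not carry over. Pictures are saved under pics/ and viewed, about 8 in all and at most 12, crops included, and the job is handed in when it is done.

```bash
mkdir -p pics; ls; python3 - <<'E'
from plant import robot, cams
import cv2, numpy as np
o=robot.get_obs(); print({k:np.round(v,3) for k,v in o.items()})
for n in("top","side"):
    p,d=cams.snapshot(n); m=cams.camera_model(n); print(n,m)
    np.savez(f"pics/{n}.npz",p=p,d=d)
    cv2.imwrite(f"pics/{n}0.png",p[...,::-1])
print(cams.camera_model("wrist"))
a=cv2.imread("pics/top0.png");b=cv2.imread("pics/side0.png")
E
```

```text
pics
{'t': np.float64(0.0), 'joints': array([ 1.283,  0.629,  0.038,  1.518, -0.027,  0.996, -0.02 ]), 'joint_vel': array([ 0.   , -0.001,  0.001,  0.   , -0.   , -0.001,  0.001]), 'tau': array([-1.0000e-03, -5.4973e+01,  1.1430e+00, -1.8663e+01, -5.2000e-02,
        2.4000e-02,  0.0000e+00]), 'tool_pos': array([ 0.143, -0.633,  0.205]), 'orientation': array([ 0.781, -0.625, -0.001, -0.001]), 'ft_force': array([-0.13 ,  0.522,  0.312]), 'moment': array([-0.025, -0.036,  0.007]), 'grip_width': np.float64(1.0)}
top {'camera_matrix': array([[413.14407896,   0.        , 253.41609488],
       [  0.        , 413.14407896, 188.44870022],
       [  0.        ,   0.        ,   1.        ]]), 'xyz': array([0.20536179, 0.01079073, 1.44473953]), 'rotation': array([ 0.71209675, -0.69448385,  0.07304254, -0.07263041])}
side {'camera_matrix': array([[357.29541796,   0.        , 249.16676906],
       [  0.        , 357.29541796, 192.19616497],
       [  0.        ,   0.        ,   1.        ]]), 'xyz': array([0.18055592, 0.80558793, 0.60959899]), 'rotation': array([-0.1508678 ,  0.85649917, -0.48572824,  0.0878417 ])}
{'camera_matrix': array([[297.31863964,   0.        , 253.42801004],
       [  0.        , 297.31863964, 195.01882897],
       [  0.        ,   0.        ,   1.        ]]), 'hand_eye': array([[ 9.99999966e-01, -2.08735103e-04,  1.57423754e-04,
        -3.20173837e-05],
       [ 1.64832526e-04,  9.70749033e-01,  2.40096415e-01,
        -6.84026961e-02],
       [-2.02935507e-04, -2.40096381e-01,  9.70749034e-01,
        -1.79419163e-01],
       [ 0.00000000e+00,  0.00000000e+00,  0.00000000e+00,
         1.00000000e+00]])}
```

View pics/top0.png

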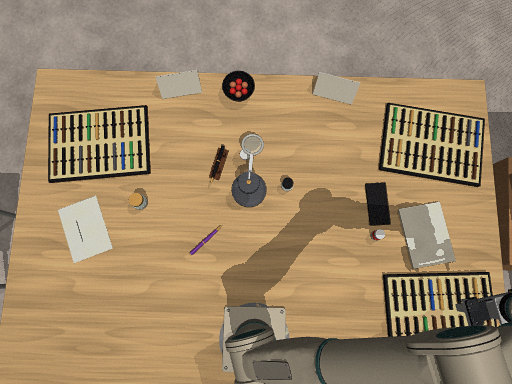

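View pics/side0.png

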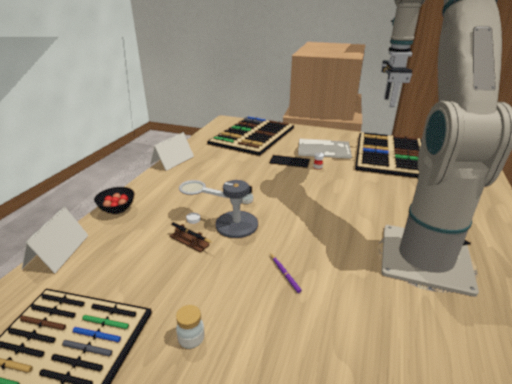

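The top view shows the stand at (248,189), with the lens at (252,144) and the tin just left of it. The black pen lies on the dark cradle at (218,162), nib end near (210,187). The purple pen at (206,239) is the look-alike. The inkjar is at (288,184). I'll confirm the black pen and the collar in an enlarged crop.

```bash
cat > h.py <<'E'
import numpy as np, cv2
from scipy.spatial.transform import Rotation as R
from plant import robot, cams
def rays(name,uv,pose=None):
    m=cams.camera_model(name);K=m["camera_matrix"];uv=np.atleast_2d(uv).astype(float)
    x=(uv-K[:2,2])/K[0,0]
    if name!="wrist":
        return m["xyz"],R.from_quat(m["rotation"]).apply(np.c_[x,np.ones(len(x))])
    r=np.linalg.norm(x,axis=1)+1e-9
    d=np.c_[x*(np.sin(r)/r)[:,None],np.cos(r)]
    H=m["hand_eye"];p,q=pose;T=R.from_quat(q)
    return p+T.apply(H[:3,3]),T.apply(d@H[:3,:3].T)
def onz(name,uv,z,pose=None):
    o,d=rays(name,uv,pose); return o+d*((z-o[2])/d[:,2])[:,None]
def state():
    o=robot.get_obs(); return o,(o["tool_pos"],o["orientation"])
def totool(v,q): return R.from_quat(q).inv().apply(v)
E
python3 - <<'E'
from h import *
p=np.load("pics/top.npz")["p"];d=np.load("pics/top.npz")["d"]
c=p[120:220,190:310]; cv2.imwrite("pics/c1.png",cv2.resize(c[...,::-1],None,fx=6.5,fy=6,interpolation=cv2.INTER_CUBIC))
for uv,z in (((248.5,183),.133),((252,144),.095),((210,187),.035),((248.5,189),.018)): print(uv,onz("top",uv,z))
# height at pixels by depth
for u,v in((249,183),(252,144),(240,157)):
    o,r=rays("top",(u,v));print(u,v,o+r*d[v,u])
E
```

```text
(248.5, 183) [[0.49767119 0.02988544 0.133     ]]
(252, 144) [[0.6428291  0.02219585 0.095     ]]
(210, 187) [[0.50181018 0.16514814 0.035     ]]
(248.5, 189) [[0.50162457 0.0309708  0.018     ]]
249 183 [[0.49801144 0.02827752 0.13165881]]
252 144 [[0.6409382  0.02214655 0.10083409]]
240 157 [[0.62146531 0.06506819 0.00595646]]
```

View pics/c1.png

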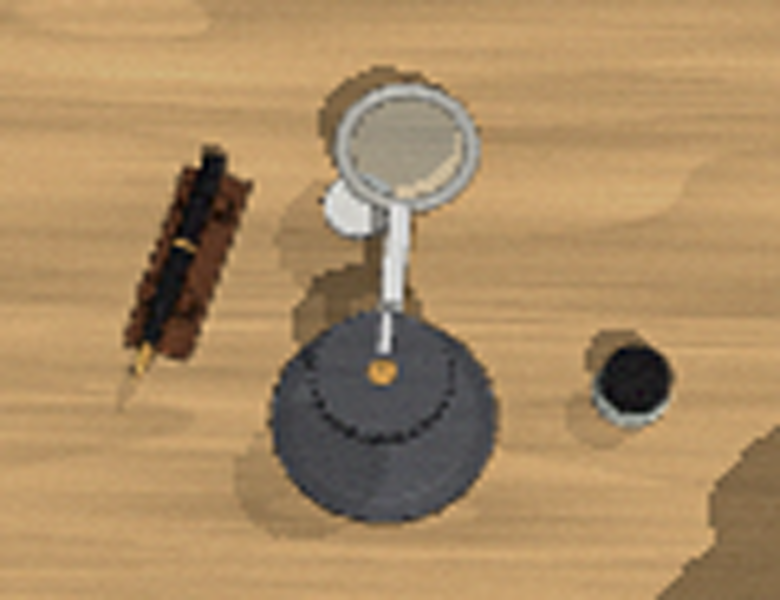

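The black pen on the cradle fits: nib towards the robot, left of the stand. Its tip is at crop (120,408), the stud at (382,372) and the lens at (407,148). The purple pen lies bare on the table, so it is rejected. I'll compute positions while turning the tool to world-aligned axes.

```bash
python3 - <<'E'
from h import *
f=lambda x,y:(190+(x+.5)/6.5-.5,120+(y+.5)/6-.5)
S=onz("top",f(382,372),.134)[0];N=onz("top",f(120,408),.035)[0];L=onz("top",f(407,148),.0995)[0]
print(S,N,L,np.linalg.norm((N-S)[:2]),np.linalg.norm((L-S)[:2]))
a=lambda v:np.arctan2(v[1],v[0]);print(a(L-S),a(N-S))
E
python3 -m jog '[{"wz":-0.15,"hand":0},{"wz":-0.15},{"wz":-0.15},{"wz":-0.15},{"wz":-0.15},{"wz":-0.15},{"wz":-0.15},{"wz":-0.15},{"wz":-0.147}]' 20
```

```text
[0.50215461 0.03049927 0.134     ] [0.49955901 0.17188643 0.035     ] [0.64049854 0.02148105 0.0995    ] 0.14141098295456753 0.13863755121890078
-0.06509491006983309 1.5891524050547534invalid input at $[0]: expected keys wx, wy, wz, tx, ty, tz, hand
```

```bash
python3 -m jog '[{"wx":0,"wy":0,"wz":-0.15,"tx":0,"ty":0,"tz":0,"hand":0},{"wx":0,"wy":0,"wz":-0.15,"tx":0,"ty":0,"tz":0,"hand":0},{"wx":0,"wy":0,"wz":-0.15,"tx":0,"ty":0,"tz":0,"hand":0},{"wx":0,"wy":0,"wz":-0.15,"tx":0,"ty":0,"tz":0,"hand":0},{"wx":0,"wy":0,"wz":-0.15,"tx":0,"ty":0,"tz":0,"hand":0},{"wx":0,"wy":0,"wz":-0.15,"tx":0,"ty":0,"tz":0,"hand":0},{"wx":0,"wy":0,"wz":-0.15,"tx":0,"ty":0,"tz":0,"hand":0},{"wx":0,"wy":0,"wz":-0.15,"tx":0,"ty":0,"tz":0,"hand":0},{"wx":0,"wy":0,"wz":-0.147,"tx":0,"ty":0,"tz":0,"hand":0},{"wx":0,"wy":0,"wz":0,"tx":0,"ty":0,"tz":0,"hand":0}]' 20
```

```text
t: 1.1
tool_pos: [0.1427, -0.6338, 0.2049]
orientation: [1.0, -0.001, 0.0, -0.001]
ft_force: [0.3, -0.8, 0.4]
grip_width: 0.185
```

```bash
python3 -m jog '[{"wx":0,"wy":0,"wz":0,"tx":3.6,"ty":-3,"tz":0,"hand":0},{"wx":0,"wy":0,"wz":0,"tx":3.6,"ty":-3,"tz":0,"hand":0},{"wx":0,"wy":0,"wz":0,"tx":3.6,"ty":-3,"tz":0,"hand":0},{"wx":0,"wy":0,"wz":0,"tx":3.6,"ty":-3,"tz":0,"hand":0},{"wx":0,"wy":0,"wz":0,"tx":3.6,"ty":-3,"tz":0,"hand":0},{"wx":0,"wy":0,"wz":0,"tx":3.6,"ty":-3,"tz":0,"hand":0},{"wx":0,"wy":0,"wz":0,"tx":3.6,"ty":-3,"tz":0,"hand":0},{"wx":0,"wy":0,"wz":0,"tx":3.6,"ty":-3,"tz":0,"hand":0},{"wx":0,"wy":0,"wz":0,"tx":3.6,"ty":-3,"tz":0,"hand":0},{"wx":0,"wy":0,"wz":0,"tx":3.6,"ty":-3,"tz":0,"hand":0}]'
python3 -m jog '[{"wx":0,"wy":0,"wz":0,"tx":0,"ty":-5,"tz":0,"hand":0},{"wx":0,"wy":0,"wz":0,"tx":0,"ty":-5,"tz":0,"hand":0},{"wx":0,"wy":0,"wz":0,"tx":0,"ty":-5,"tz":0,"hand":0},{"wx":0,"wy":0,"wz":0,"tx":0,"ty":-5,"tz":0,"hand":0},{"wx":0,"wy":0,"wz":0,"tx":0,"ty":-5,"tz":0,"hand":0},{"wx":0,"wy":0,"wz":0,"tx":0,"ty":-4,"tz":0,"hand":0},{"wx":0,"wy":0,"wz":0,"tx":0,"ty":-1,"tz":0,"hand":0},{"wx":0,"wy":0,"wz":0,"tx":0,"ty":0,"tz":0,"hand":0},{"wx":0,"wy":0,"wz":0,"tx":0,"ty":0,"tz":0,"hand":0}]'
python3 - <<'E'
from h import *
o,P=state(); p,d=cams.snapshot("wrist"); np.savez("pics/w0.npz",p=p,P0=P[0],P1=P[1])
print(o["t"],P,o["ft_force"]); cv2.imwrite("pics/w0.png",cv2.resize(p[...,::-1],None,fx=1.5,fy=1.5,interpolation=cv2.INTER_CUBIC))
E
```

```text
t: 2.1
tool_pos: [0.5047, -0.3334, 0.2054]
orientation: [1.0, -0.003, -0.0, 0.0]
ft_force: [0.8, -0.6, 0.6]
grip_width: 0.005
t: 3.0
tool_pos: [0.5042, -0.0365, 0.2053]
orientation: [1.0, -0.003, -0.0, 0.001]
ft_force: [-0.1, -0.7, -1.5]
grip_width: 0.003
3.0 (array([ 0.50418078, -0.03648686,  0.20531622]), array([ 9.99996473e-01, -2.58380055e-03, -1.94482234e-04,  5.84043719e-04])) [-0.14298853 -0.68262402 -1.49565456]
```

View pics/w0.png

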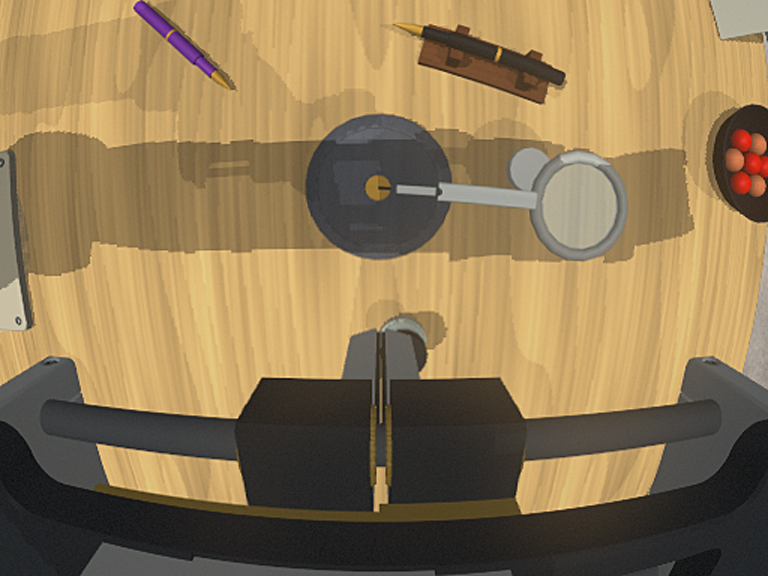

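The wrist view shows the stud at (378,188), the lens at (579,205), the nib tip at (393,26) and the white line at (396..437,190), in line with the index line.

```bash
cat > meas.py <<'E'
from h import *
def rep(f,S,L,N,zs):
    z=np.load(f);P=(z["P0"],z["P1"]);s=lambda q:(np.array(q)+.5)/1.5-.5
    S=onz("wrist",s(S),zs,P)[0];L=onz("wrist",s(L),.0995,P)[0];N=onz("wrist",s(N),.035,P)[0]
    a=lambda v:np.arctan2(v[1],v[0])
    print(S,L,N,"dSN",np.linalg.norm((N-S)[:2]),"dSL",np.linalg.norm((L-S)[:2]),"ang",a(L-S),a(N-S))
E
python3 -c "
from meas import *
rep('pics/w0.npz',(378,188),(579,205),(393,26),.1345)"
```

```text
[0.50229306 0.03064545 0.1345    ] [0.63853122 0.02276364 0.0995    ] [0.51411237 0.16234962 0.035     ] dSN 0.13223343984353234 dSL 0.1364659677218121 ang -0.057788816538786425 1.4812947013644227
```

```bash
python3 -m jog '[{"wx":0,"wy":0,"wz":0,"tx":-0.2,"ty":-4.5,"tz":0,"hand":0},{"wx":0,"wy":0,"wz":0,"tx":0,"ty":0,"tz":3,"hand":0},{"wx":0,"wy":0,"wz":0,"tx":0,"ty":0,"tz":3,"hand":0},{"wx":0,"wy":0,"wz":0,"tx":0,"ty":0,"tz":0.8,"hand":0},{"wx":0,"wy":0,"wz":0,"tx":0,"ty":0,"tz":0,"hand":0},{"wx":0,"wy":0,"wz":0,"tx":0,"ty":0,"tz":0,"hand":0}]'
for i in 1 2; do python3 -m jog '[{"wx":0,"wy":0,"wz":0,"tx":0,"ty":0,"tz":0.1,"hand":0},{"wx":0,"wy":0,"wz":0,"tx":0,"ty":0,"tz":0,"hand":0}]'; done
```

```text
t: 3.65
tool_pos: [0.5031, 0.0093, 0.1382]
orientation: [1.0, -0.002, 0.001, 0.0]
ft_force: [0.4, -0.2, 0.4]
grip_width: 0.003
t: 3.85
tool_pos: [0.503, 0.0099, 0.1374]
orientation: [1.0, -0.001, 0.001, 0.0]
ft_force: [-0.2, 0.6, 0.1]
grip_width: 0.005
t: 4.05
tool_pos: [0.5025, 0.0101, 0.1358]
orientation: [1.0, -0.001, 0.0, 0.0]
ft_force: [-0.3, -0.3, 0.6]
grip_width: 0.002
```

```bash
for i in 1 2; do python3 -m jog '[{"wx":0,"wy":0,"wz":0,"tx":0,"ty":0,"tz":0.2,"hand":0},{"wx":0,"wy":0,"wz":0,"tx":0,"ty":0,"tz":0,"hand":0}]'|sed -n '2p;4p'; done
```

```text
tool_pos: [0.5022, 0.0102, 0.1333]
ft_force: [-0.5, 0.2, 0.7]
tool_pos: [0.5027, 0.0102, 0.1328]
ft_force: [-2.2, -0.7, 13.5]
```

```bash
python3 -m jog '[{"wx":0,"wy":0,"wz":0,"tx":0.65,"ty":-0.1,"tz":-0.015,"hand":0},{"wx":0,"wy":0,"wz":0,"tx":0.59,"ty":-0.3,"tz":-0.015,"hand":0},{"wx":0,"wy":0,"wz":0,"tx":0.46,"ty":-0.46,"tz":-0.015,"hand":0},{"wx":0,"wy":0,"wz":0,"tx":0.3,"ty":-0.59,"tz":-0.015,"hand":0},{"wx":0,"wy":0,"wz":0,"tx":0.1,"ty":-0.65,"tz":-0.015,"hand":0},{"wx":0,"wy":0,"wz":0,"tx":-0.1,"ty":-0.65,"tz":-0.015,"hand":0},{"wx":0,"wy":0,"wz":0,"tx":-0.3,"ty":-0.59,"tz":-0.015,"hand":0},{"wx":0,"wy":0,"wz":0,"tx":-0.46,"ty":-0.46,"tz":-0.015,"hand":0},{"wx":0,"wy":0,"wz":0,"tx":-0.59,"ty":-0.3,"tz":-0.015,"hand":0},{"wx":0,"wy":0,"wz":0,"tx":-0.65,"ty":-0.1,"tz":-0.015,"hand":0}]'
python3 - <<'E'
from h import *
o,P=state(); p,d=cams.snapshot("wrist"); np.savez("pics/w1.npz",p=p,P0=P[0],P1=P[1])
print(o["t"],P,o["ft_force"],o["moment"]); cv2.imwrite("pics/w1.png",cv2.resize(p[:,100:420,::-1],None,fx=1.5,fy=1.5,interpolation=cv2.INTER_CUBIC))
E
```

```text
t: 5.45
tool_pos: [0.5046, 0.0528, 0.1339]
orientation: [1.0, -0.001, 0.002, -0.0]
ft_force: [3.5, -0.4, 4.8]
grip_width: 0.006
5.45 (array([0.50460873, 0.05277168, 0.13394598]), array([ 9.99996383e-01, -8.90063298e-04,  2.49863431e-03, -4.45674466e-04])) [ 3.50436142 -0.36923706  4.76552057] [-0.23619882 -0.91036793  0.03568891]
```

View pics/w1.png

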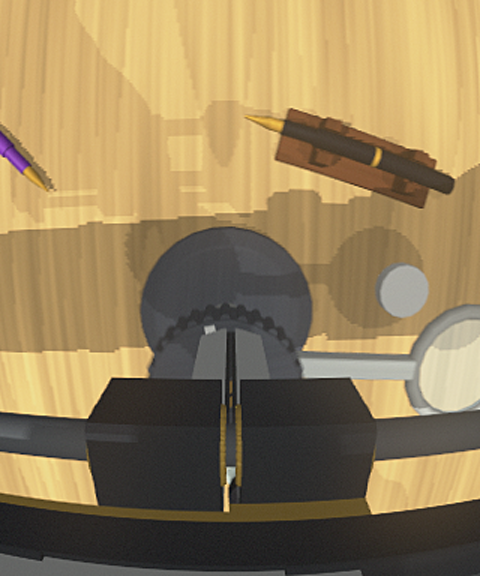

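The wrist view (crop offset +100 px) shows the white line's end at crop (209,330), just left of the finger, so the collar is following. The nib tip is at crop (247,117).

```bash
cat >> meas.py <<'E'
C=np.array([.5024,.0308])
def line(f,uv,z,off=100):
    q=np.load(f);u=((np.array(uv)+.5)/1.5-.5)+[off,0]
    p=onz("wrist",u,z,(q["P0"],q["P1"]))[0];v=p[:2]-C;print(p,"r",np.hypot(*v),"ang",np.arctan2(v[1],v[0]),"rel arm",np.arctan2(v[1],v[0])+.061)
E
python3 -c "
from meas import *
line('pics/w1.npz',(209,330),.1345);line('pics/w1.npz',(247,117),.035)"
```

```text
[0.49475718 0.06139207 0.1345    ] r 0.03153232966520805 ang 1.815615187124258 rel arm 1.876615187124258
[0.51463038 0.16457431 0.035     ] r 0.13433222976085216 ang 1.4796243469129713 rel arm 1.5406243469129712
```

```bash
python3 -m jog '[{"wx":0,"wy":0,"wz":0,"tx":-0.65,"ty":0.1,"tz":0.08,"hand":0},{"wx":0,"wy":0,"wz":0,"tx":-0.59,"ty":0.3,"tz":-0.01,"hand":0},{"wx":0,"wy":0,"wz":0,"tx":-0.46,"ty":0.46,"tz":-0.01,"hand":0},{"wx":0,"wy":0,"wz":0,"tx":-0.3,"ty":0.59,"tz":-0.01,"hand":0},{"wx":0,"wy":0,"wz":0,"tx":-0.1,"ty":0.65,"tz":-0.01,"hand":0},{"wx":0,"wy":0,"wz":0,"tx":0.1,"ty":0.65,"tz":-0.01,"hand":0},{"wx":0,"wy":0,"wz":0,"tx":0.3,"ty":0.59,"tz":-0.01,"hand":0},{"wx":0,"wy":0,"wz":0,"tx":0.46,"ty":0.46,"tz":-0.01,"hand":0},{"wx":0,"wy":0,"wz":0,"tx":0.59,"ty":0.3,"tz":-0.01,"hand":0},{"wx":0,"wy":0,"wz":0,"tx":0.65,"ty":0.1,"tz":-0.01,"hand":0}]'
python3 - <<'E'
from meas import *
o,P=state(); p,d=cams.snapshot("wrist"); np.savez("pics/w2.npz",p=p,P0=P[0],P1=P[1])
print(o["t"],P[0],o["ft_force"],o["moment"]); cv2.imwrite("pics/w2.png",cv2.resize(p[:,100:420,::-1],None,fx=1.5,fy=1.5,interpolation=cv2.INTER_CUBIC))
# bright low-sat pixels on the collar annulus
h=cv2.cvtColor(p,cv2.COLOR_RGB2HSV);v,u=np.where((h[...,2]>150)&(h[...,1]<50))
q=onz("wrist",np.c_[u,v],.136,P)[:,:2]-C;r=np.hypot(*q.T);k=(r>.01)&(r<.033)
print(k.sum(),np.c_[u,v][k][:40].tolist());print("median ang",np.median(np.arctan2(q[k,1],q[k,0])) if k.any() else None)
E
```

```text
t: 6.5
tool_pos: [0.5008, 0.0112, 0.1343]
orientation: [1.0, -0.001, -0.001, -0.0]
ft_force: [-5.7, 0.8, 17.6]
grip_width: 0.006
6.5 [0.50079316 0.01116242 0.1342874 ] [-5.72412053  0.78176028 17.59717213] [0.31187807 1.31997828 0.0565506 ]
208 [[239, 208], [240, 208], [241, 208], [237, 209], [238, 209], [239, 209], [240, 209], [241, 209], [242, 209], [235, 210], [236, 210], [237, 210], [238, 210], [239, 210], [240, 210], [241, 210], [242, 210], [232, 211], [233, 211], [234, 211], [235, 211], [236, 211], [237, 211], [238, 211], [239, 211], [240, 211], [241, 211], [242, 211], [243, 211], [230, 212], [231, 212], [232, 212], [233, 212], [234, 212], [235, 212], [236, 212], [237, 212], [238, 212], [239, 212], [240, 212]]
median ang -2.7171410023851212
```

View pics/w2.png

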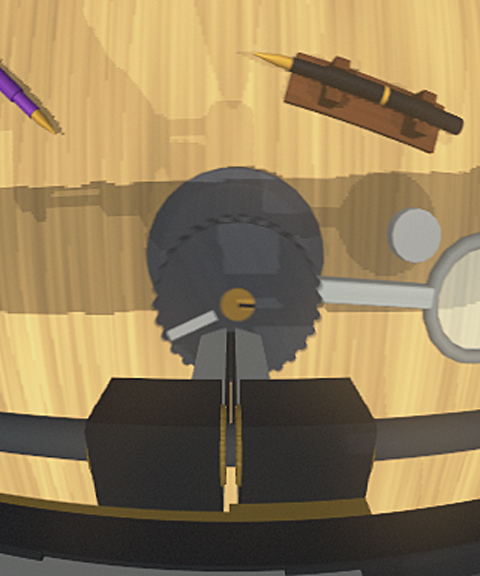

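The white line now runs from crop (215,315) to (167,335), so the collar has turned about 3.6 rad for one finger lap (ratio 0.57). It needs about 2.5 more laps.

```bash
cat > look.py <<'E'
import sys
from meas import *
f,z=sys.argv[1],float(sys.argv[2])
o,P=state(); p,d=cams.snapshot("wrist"); np.savez(f"pics/{f}.npz",p=p,P0=P[0],P1=P[1])
print(o["t"],P[0],o["ft_force"]); cv2.imwrite(f"pics/{f}.png",cv2.resize(p[:,100:420,::-1],None,fx=1.5,fy=1.5,interpolation=cv2.INTER_CUBIC))
h=cv2.cvtColor(p,cv2.COLOR_RGB2HSV);v,u=np.where((h[...,2]>150)&(h[...,1]<50))
q=onz("wrist",np.c_[u,v],z,P)[:,:2]-C;r=np.hypot(*q.T);k=(r>.01)&(r<.033)
a=np.arctan2(q[k,1],q[k,0]);print(k.sum(),"rel arm",np.median(a)+.061 if k.any() else None,"spread",a.std() if k.any() else None)
E
python3 -m jog '[{"wx":0,"wy":0,"wz":0,"tx":0.65,"ty":-0.1,"tz":-0.01,"hand":0},{"wx":0,"wy":0,"wz":0,"tx":0.59,"ty":-0.3,"tz":-0.01,"hand":0},{"wx":0,"wy":0,"wz":0,"tx":0.46,"ty":-0.46,"tz":-0.01,"hand":0},{"wx":0,"wy":0,"wz":0,"tx":0.3,"ty":-0.59,"tz":-0.01,"hand":0},{"wx":0,"wy":0,"wz":0,"tx":0.1,"ty":-0.65,"tz":-0.01,"hand":0},{"wx":0,"wy":0,"wz":0,"tx":-0.1,"ty":-0.65,"tz":-0.01,"hand":0},{"wx":0,"wy":0,"wz":0,"tx":-0.3,"ty":-0.59,"tz":-0.01,"hand":0},{"wx":0,"wy":0,"wz":0,"tx":-0.46,"ty":-0.46,"tz":-0.01,"hand":0},{"wx":0,"wy":0,"wz":0,"tx":-0.59,"ty":-0.3,"tz":-0.01,"hand":0},{"wx":0,"wy":0,"wz":0,"tx":-0.65,"ty":-0.1,"tz":-0.01,"hand":0}]'
python3 look.py w3 .136
python3 -m jog '[{"wx":0,"wy":0,"wz":0,"tx":-0.65,"ty":0.1,"tz":0,"hand":0},{"wx":0,"wy":0,"wz":0,"tx":-0.59,"ty":0.3,"tz":-0.01,"hand":0},{"wx":0,"wy":0,"wz":0,"tx":-0.46,"ty":0.46,"tz":-0.01,"hand":0},{"wx":0,"wy":0,"wz":0,"tx":-0.3,"ty":0.59,"tz":-0.01,"hand":0},{"wx":0,"wy":0,"wz":0,"tx":-0.1,"ty":0.65,"tz":-0.01,"hand":0},{"wx":0,"wy":0,"wz":0,"tx":0.1,"ty":0.65,"tz":-0.01,"hand":0},{"wx":0,"wy":0,"wz":0,"tx":0.3,"ty":0.59,"tz":-0.01,"hand":0},{"wx":0,"wy":0,"wz":0,"tx":0.46,"ty":0.46,"tz":-0.01,"hand":0},{"wx":0,"wy":0,"wz":0,"tx":0.59,"ty":0.3,"tz":-0.01,"hand":0},{"wx":0,"wy":0,"wz":0,"tx":0.65,"ty":0.1,"tz":-0.01,"hand":0}]'
python3 look.py w4 .137
```

```text
t: 7.55
tool_pos: [0.5054, 0.0527, 0.1356]
orientation: [1.0, -0.001, 0.003, -0.0]
ft_force: [4.3, -0.3, 8.8]
grip_width: 0.001
7.55 [0.50535652 0.05274475 0.13559922] [ 4.32563237 -0.29421293  8.81589528]
0 rel arm None spread None
t: 8.6
tool_pos: [0.5008, 0.0111, 0.1361]
orientation: [1.0, -0.001, -0.001, -0.0]
ft_force: [-5.7, 2.5, 17.3]
grip_width: 0.004
8.6 [0.50076214 0.01111056 0.13611621] [-5.66405261  2.54906337 17.29596951]
261 rel arm 1.0698993010524116 spread 0.06599427160104125
```

The collar is at 7.35 rad, and the rise in height agrees. One more lap should reach about 11.1.

```bash
python3 -m jog '[{"wx":0,"wy":0,"wz":0,"tx":0.65,"ty":-0.1,"tz":-0.01,"hand":0},{"wx":0,"wy":0,"wz":0,"tx":0.59,"ty":-0.3,"tz":-0.01,"hand":0},{"wx":0,"wy":0,"wz":0,"tx":0.46,"ty":-0.46,"tz":-0.01,"hand":0},{"wx":0,"wy":0,"wz":0,"tx":0.3,"ty":-0.59,"tz":-0.01,"hand":0},{"wx":0,"wy":0,"wz":0,"tx":0.1,"ty":-0.65,"tz":-0.01,"hand":0},{"wx":0,"wy":0,"wz":0,"tx":-0.1,"ty":-0.65,"tz":-0.01,"hand":0},{"wx":0,"wy":0,"wz":0,"tx":-0.3,"ty":-0.59,"tz":-0.01,"hand":0},{"wx":0,"wy":0,"wz":0,"tx":-0.46,"ty":-0.46,"tz":-0.01,"hand":0},{"wx":0,"wy":0,"wz":0,"tx":-0.59,"ty":-0.3,"tz":-0.01,"hand":0},{"wx":0,"wy":0,"wz":0,"tx":-0.65,"ty":-0.1,"tz":-0.01,"hand":0}]'
python3 look.py w5 .138
python3 -m jog '[{"wx":0,"wy":0,"wz":0,"tx":-0.65,"ty":0.1,"tz":0,"hand":0},{"wx":0,"wy":0,"wz":0,"tx":-0.59,"ty":0.3,"tz":-0.01,"hand":0},{"wx":0,"wy":0,"wz":0,"tx":-0.46,"ty":0.46,"tz":-0.01,"hand":0},{"wx":0,"wy":0,"wz":0,"tx":-0.3,"ty":0.59,"tz":-0.01,"hand":0},{"wx":0,"wy":0,"wz":0,"tx":-0.1,"ty":0.65,"tz":-0.01,"hand":0},{"wx":0,"wy":0,"wz":0,"tx":0.1,"ty":0.65,"tz":-0.01,"hand":0},{"wx":0,"wy":0,"wz":0,"tx":0.3,"ty":0.59,"tz":-0.01,"hand":0},{"wx":0,"wy":0,"wz":0,"tx":0.46,"ty":0.46,"tz":-0.01,"hand":0},{"wx":0,"wy":0,"wz":0,"tx":0.59,"ty":0.3,"tz":-0.01,"hand":0},{"wx":0,"wy":0,"wz":0,"tx":0.65,"ty":0.1,"tz":-0.01,"hand":0}]'
python3 look.py w6 .139
```

```text
t: 9.65
tool_pos: [0.5052, 0.0527, 0.1374]
orientation: [1.0, -0.001, 0.003, -0.0]
ft_force: [3.8, -2.0, 8.1]
grip_width: 0.003
9.65 [0.50519274 0.0527424  0.137386  ] [ 3.75823067 -1.9540313   8.09736721]
43 rel arm 2.873064414573263 spread 0.028244171792621304
t: 10.7
tool_pos: [0.5007, 0.011, 0.1379]
orientation: [1.0, -0.001, -0.001, -0.0]
ft_force: [-4.8, 1.7, 16.5]
grip_width: 0.001
10.7 [0.50071353 0.01102619 0.13790754] [-4.75510767  1.70079106 16.4685965 ]
2 rel arm -1.5896458772920934 spread 0.0024955882334647406
```

```bash
python3 -m jog '[{"wx":0,"wy":0,"wz":0,"tx":0.65,"ty":-0.1,"tz":-0.01,"hand":0},{"wx":0,"wy":0,"wz":0,"tx":0.59,"ty":-0.3,"tz":-0.01,"hand":0},{"wx":0,"wy":0,"wz":0,"tx":0.46,"ty":-0.46,"tz":-0.01,"hand":0},{"wx":0,"wy":0,"wz":0,"tx":0.3,"ty":-0.59,"tz":-0.01,"hand":0},{"wx":0,"wy":0,"wz":0,"tx":0.1,"ty":-0.65,"tz":-0.01,"hand":0},{"wx":0,"wy":0,"wz":0,"tx":-0.1,"ty":-0.65,"tz":-0.01,"hand":0},{"wx":0,"wy":0,"wz":0,"tx":-0.3,"ty":-0.59,"tz":-0.01,"hand":0},{"wx":0,"wy":0,"wz":0,"tx":-0.46,"ty":-0.46,"tz":-0.01,"hand":0},{"wx":0,"wy":0,"wz":0,"tx":0,"ty":0,"tz":-0.1,"hand":0},{"wx":0,"wy":0,"wz":0,"tx":0,"ty":0,"tz":-1,"hand":0}]'
python3 -m jog '[{"wx":0,"wy":0,"wz":0,"tx":0,"ty":0,"tz":-3,"hand":0},{"wx":0,"wy":0,"wz":0,"tx":-1,"ty":4,"tz":-3,"hand":0},{"wx":0,"wy":0,"wz":0,"tx":0,"ty":4,"tz":0,"hand":0},{"wx":0,"wy":0,"wz":0,"tx":0,"ty":0,"tz":0,"hand":0},{"wx":0,"wy":0,"wz":0,"tx":0,"ty":0,"tz":0,"hand":0}]'
python3 look.py w7 .139
```

```text
t: 11.75
tool_pos: [0.513, 0.0481, 0.1479]
orientation: [1.0, -0.001, -0.002, 0.0]
ft_force: [0.1, 0.2, 0.3]
grip_width: 0.008
t: 12.25
tool_pos: [0.5041, -0.0319, 0.2081]
orientation: [1.0, -0.002, -0.001, -0.0]
ft_force: [-0.1, 0.6, -0.2]
grip_width: 0.006
12.25 [ 0.50410344 -0.03186609  0.20811099] [-0.0940183   0.55921965 -0.20190766]
104 rel arm 0.10937194472224143 spread 0.053220969912523626
```

View pics/w7.png

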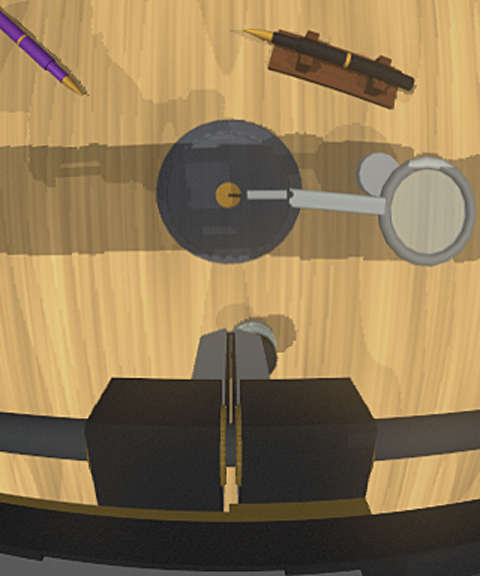

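The white line at crop (247..287,195) is back on the index line after two turns, and the lens at (429,209) has not moved. Next I'll settle the nib tip in an enlarged crop of the w2 and w1 views.

```bash
python3 - <<'E'
from h import *
a=np.load("pics/w2.npz")["p"][20:60,250:300];b=np.load("pics/w1.npz")["p"][60:100,250:300]
cv2.imwrite("pics/nib.png",cv2.resize(np.hstack([a,b])[...,::-1],None,fx=8,fy=8,interpolation=cv2.INTER_NEAREST))
E
```

```text
(no output)
```

View pics/nib.png

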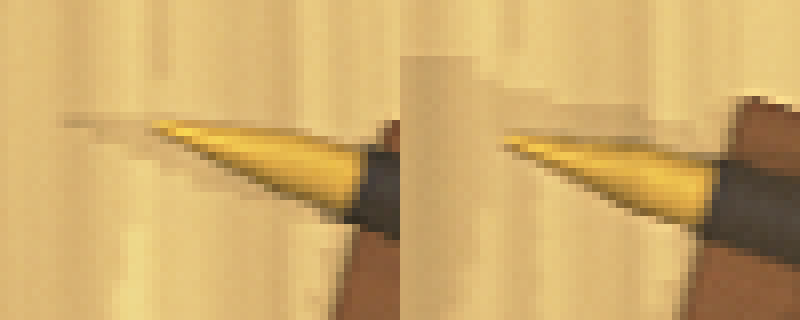

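The gold tip is at image pixel (268.3,35.1) in w2 and (262.0,76.8) in w1. The faint streak beyond it is its shadow, which misled the top-view reading.

```bash
python3 - <<'E'
from meas import *
for f,uv in(("w2",(268.3,35.1)),("w1",(262.,76.8))):
    z=np.load(f"pics/{f}.npz");p=onz("wrist",uv,.035,(z["P0"],z["P1"]))[0];v=p[:2]-C
    print(f,p,np.hypot(*v),np.arctan2(v[1],v[0]))
A=[]
for f,uv in(("w2",(268.3,35.1)),("w1",(262.,76.8))):
    z=np.load(f"pics/{f}.npz");o,d=rays("wrist",uv,(z["P0"],z["P1"]));A.append((o,d[0]/np.linalg.norm(d[0])))
M=sum(np.eye(3)-np.outer(d,d) for o,d in A);b=sum((np.eye(3)-np.outer(d,d))@o for o,d in A);print("tri",np.linalg.solve(M,b))
E
```

```text
w2 [0.51376893 0.16524776 0.035     ] 0.13492758289063558 1.4864368147341953
w1 [0.51232135 0.16554764 0.035     ] 0.13511239451400758 1.4972998667181134
tri [0.51308946 0.16565526 0.03388531]
```

Nib is at (0.513, 0.165), 135 mm from the axis, inside the given range. I'll move down beside the bar and work out the push arc.

```bash
python3 -m jog '[{"wx":0,"wy":0,"wz":0,"tx":3.4,"ty":-1.1,"tz":0,"hand":0},{"wx":0,"wy":0,"wz":0,"tx":3.3,"ty":-1.1,"tz":0,"hand":0},{"wx":0,"wy":0,"wz":0,"tx":0,"ty":0,"tz":3.5,"hand":0},{"wx":0,"wy":0,"wz":0,"tx":0,"ty":0,"tz":3.5,"hand":0},{"wx":0,"wy":0,"wz":0,"tx":0,"ty":0,"tz":3.5,"hand":0},{"wx":0,"wy":0,"wz":0,"tx":0,"ty":0,"tz":1.2,"hand":0},{"wx":0,"wy":0,"wz":0,"tx":0,"ty":0,"tz":0,"hand":0}]'
python3 - <<'E'
from meas import *
o,P=state();th=np.r_[-.061,np.linspace(-.061,1.40,19)[1:]]
w=[C+.07*np.array([np.cos(t),np.sin(t)])+(.006+.0125*abs(np.sin(t))+.008*abs(np.cos(t)))*np.array([np.sin(t),-np.cos(t)]) for t in th]
d=np.diff(np.vstack([P[0][:2],w]),axis=0)*100
print(np.round(d*[1,-1],2).tolist(),w[-1])
E
```

```text
t: 13.0
tool_pos: [0.5703, -0.0077, 0.0894]
orientation: [1.0, 0.0, -0.002, -0.0]
ft_force: [0.6, -0.3, -0.5]
grip_width: 0.003
[[0.11, -1.95], [0.13, -0.62], [0.09, -0.48], [0.06, -0.49], [0.02, -0.5], [-0.01, -0.51], [-0.05, -0.52], [-0.09, -0.52], [-0.13, -0.52], [-0.18, -0.52], [-0.22, -0.51], [-0.27, -0.5], [-0.32, -0.48], [-0.36, -0.46], [-0.41, -0.44], [-0.45, -0.41], [-0.49, -0.37], [-0.53, -0.33], [-0.56, -0.29]] [0.53368924 0.09643689]
```

```bash
python3 -m jog '[{"wx":0,"wy":0,"wz":0,"tx":0.05,"ty":-0.9,"tz":0,"hand":0},{"wx":0,"wy":0,"wz":0,"tx":0.05,"ty":-0.7,"tz":0,"hand":0},{"wx":0,"wy":0,"wz":0,"tx":0.1,"ty":-0.35,"tz":0,"hand":0},{"wx":0,"wy":0,"wz":0,"tx":0.13,"ty":-0.62,"tz":0,"hand":0},{"wx":0,"wy":0,"wz":0,"tx":0.09,"ty":-0.48,"tz":0,"hand":0},{"wx":0,"wy":0,"wz":0,"tx":0.06,"ty":-0.49,"tz":0,"hand":0},{"wx":0,"wy":0,"wz":0,"tx":0.02,"ty":-0.5,"tz":0,"hand":0},{"wx":0,"wy":0,"wz":0,"tx":0,"ty":-0.51,"tz":0,"hand":0},{"wx":0,"wy":0,"wz":0,"tx":-0.05,"ty":-0.52,"tz":0,"hand":0},{"wx":0,"wy":0,"wz":0,"tx":-0.09,"ty":-0.52,"tz":0,"hand":0}]'
python3 -m jog '[{"wx":0,"wy":0,"wz":0,"tx":-0.13,"ty":-0.52,"tz":0,"hand":0},{"wx":0,"wy":0,"wz":0,"tx":-0.18,"ty":-0.52,"tz":0,"hand":0},{"wx":0,"wy":0,"wz":0,"tx":-0.22,"ty":-0.51,"tz":0,"hand":0},{"wx":0,"wy":0,"wz":0,"tx":-0.27,"ty":-0.5,"tz":0,"hand":0},{"wx":0,"wy":0,"wz":0,"tx":-0.32,"ty":-0.48,"tz":0,"hand":0},{"wx":0,"wy":0,"wz":0,"tx":-0.36,"ty":-0.46,"tz":0,"hand":0},{"wx":0,"wy":0,"wz":0,"tx":-0.41,"ty":-0.44,"tz":0,"hand":0},{"wx":0,"wy":0,"wz":0,"tx":-0.45,"ty":-0.41,"tz":0,"hand":0},{"wx":0,"wy":0,"wz":0,"tx":-0.4,"ty":-0.3,"tz":0,"hand":0},{"wx":0,"wy":0,"wz":0,"tx":0,"ty":0,"tz":0,"hand":0}]'
python3 - <<'E'
from h import *
o,P=state();p,d=cams.snapshot("wrist");t,_=cams.snapshot("top");np.savez("pics/w8.npz",p=p,P0=P[0],P1=P[1])
a=cv2.resize(p[:300,100:420],None,fx=1.25,fy=1.25);b=cv2.resize(t[135:215,190:270],None,fx=4.6875,fy=4.6875,interpolation=cv2.INTER_CUBIC)
np.save("pics/t8.npy",t);cv2.imwrite("pics/p8.png",np.hstack([a,b])[...,::-1]);print(a.shape,b.shape)
E
```

```text
t: 14.0
tool_pos: [0.5755, 0.0471, 0.091]
orientation: [1.0, -0.001, -0.0, 0.0]
ft_force: [-0.5, -1.2, -0.4]
grip_width: 0.002
t: 15.0
tool_pos: [0.5475, 0.0892, 0.0912]
orientation: [1.0, -0.0, -0.0, -0.0]
ft_force: [0.4, 0.4, 0.1]
grip_width: 0.005
(375, 400, 3) (375, 375, 3)
```

View pics/p8.png

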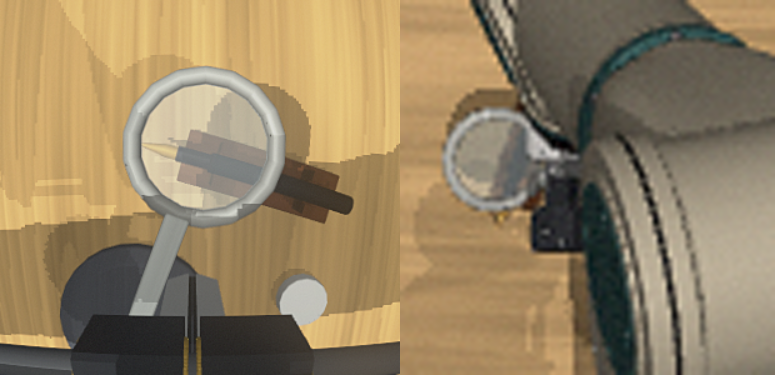

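The wrist view shows the lens rim centred at panel (205,146), with the nib tip visible through it at (141,144), so there is still some way to push. I'll compute the remaining distance.

```bash
cat > lens.py <<'E'
import sys
from meas import *
z=np.load(sys.argv[1]);P=(z["P0"],z["P1"]);s=lambda x,y:(x/1.25+100-.1,y/1.25-.1)
x=list(map(float,sys.argv[2:6]))
L=onz("wrist",s(*x[:2]),.0975,P)[0];N=onz("wrist",s(*x[2:]),.035,P)[0]
a=lambda v:np.arctan2(v[1],v[0]);N0=np.array([.513,.1654])
print("L",L,np.hypot(*(L[:2]-C)),a(L[:2]-C),"N",N,"dist",np.hypot(*(L[:2]-N0)),np.hypot(*(L-N)[:2]),"target",a(N0-C))
E
python3 lens.py pics/w8.npz 205 146 141 144
```

```text
L [0.55282978 0.16190554 0.0975    ] 0.14047001200674009 1.203592088979285 N [0.51460541 0.16498476 0.035     ] dist 0.039982781252442 0.03834819648009271 target 1.4922066688383206
```

```bash
python3 -m jog '[{"wx":0,"wy":0,"wz":0,"tx":-0.4,"ty":-0.24,"tz":0,"hand":0},{"wx":0,"wy":0,"wz":0,"tx":-0.45,"ty":-0.24,"tz":0,"hand":0},{"wx":0,"wy":0,"wz":0,"tx":-0.45,"ty":-0.22,"tz":0,"hand":0},{"wx":0,"wy":0,"wz":0,"tx":-0.4,"ty":-0.17,"tz":0,"hand":0},{"wx":0,"wy":0,"wz":0,"tx":-0.3,"ty":-0.1,"tz":0,"hand":0},{"wx":0,"wy":0,"wz":0,"tx":0,"ty":0,"tz":0,"hand":0},{"wx":0,"wy":0,"wz":0,"tx":0,"ty":0,"tz":0,"hand":0}]'
python3 - <<'E'
from h import *
o,P=state();p,d=cams.snapshot("wrist");np.savez("pics/w9.npz",p=p,P0=P[0],P1=P[1])
cv2.imwrite("pics/p9.png",cv2.resize(p[:300,100:420],None,fx=1.25,fy=1.25)[...,::-1])
E
```

```text
t: 15.8
tool_pos: [0.5281, 0.0982, 0.0911]
orientation: [1.0, -0.001, -0.0, -0.0]
ft_force: [-0.4, -0.5, 0.6]
grip_width: 0.004
```

View pics/p9.png

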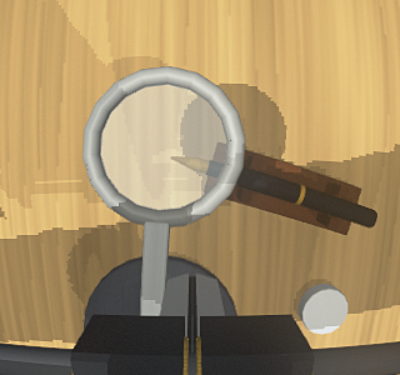

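The lens rim is now centred at (164,145), and the nib tip is at (171,159), seen obliquely.

```bash
python3 lens.py pics/w9.npz 164 145 171 159
python3 -m jog '[{"wx":0,"wy":0,"wz":0,"tx":0.5,"ty":0.1,"tz":0,"hand":0},{"wx":0,"wy":0,"wz":0,"tx":1.5,"ty":0.5,"tz":0,"hand":0},{"wx":0,"wy":0,"wz":0,"tx":1,"ty":1,"tz":0,"hand":0},{"wx":0,"wy":0,"wz":0,"tx":0,"ty":0,"tz":-4,"hand":0},{"wx":0,"wy":0,"wz":0,"tx":0,"ty":0,"tz":-4,"hand":0},{"wx":0,"wy":0,"wz":0,"tx":0,"ty":0,"tz":-4,"hand":0},{"wx":0,"wy":0,"wz":0,"tx":-1,"ty":4,"tz":0,"hand":0},{"wx":0,"wy":0,"wz":0,"tx":-1,"ty":4,"tz":0,"hand":0},{"wx":0,"wy":0,"wz":0,"tx":-1,"ty":2,"tz":0,"hand":0},{"wx":0,"wy":0,"wz":0,"tx":0,"ty":0,"tz":0,"hand":0}]'
python3 -m jog '[{"wx":0,"wy":0,"wz":0,"tx":0,"ty":0,"tz":0,"hand":0},{"wx":0,"wy":0,"wz":0,"tx":0,"ty":0,"tz":0,"hand":0}]'>/dev/null
python3 - <<'E'
from h import *
o,P=state();p,d=cams.snapshot("wrist");np.savez("pics/w10.npz",p=p,P0=P[0],P1=P[1])
cv2.imwrite("pics/p10.png",cv2.resize(p[:300,100:420],None,fx=1.25*1.5,fy=1.25*1.5,interpolation=cv2.INTER_CUBIC)[...,::-1])
E
```

```text
L [0.51451061 0.17146115 0.0975    ] 0.1411815319380193 1.4849103526612353 N [0.51413285 0.16409178 0.035     ] dist 0.006246554322112336 0.007379038511537528 target 1.4922066688383206
t: 16.85
tool_pos: [0.5268, -0.0232, 0.211]
orientation: [1.0, -0.004, -0.001, 0.001]
ft_force: [0.1, -0.3, -0.5]
grip_width: 0.003
```

View pics/p10.png

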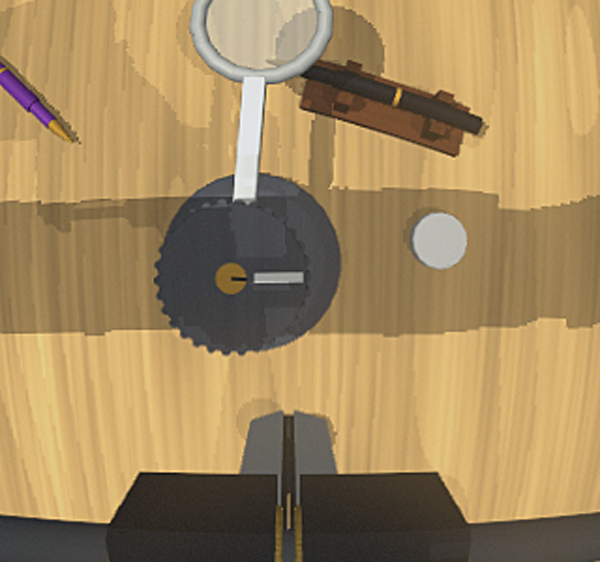

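The white line at (255..303,278) lies on the index line, and the lens rim's centre is near (262,12). The arm is clear of everything. I'll do a last numeric check and hand in.

```bash
python3 lens.py pics/w10.npz 174.7 8 181 43; python3 - <<'E'
from h import *
o=robot.get_obs();print(o["t"],o["joint_vel"].round(3),o["ft_force"].round(2));print(robot.finish_job())
E
```

```text
L [0.51425526 0.17408201 0.0975    ] 0.14377163369842957 1.4882435971201022 N [0.51756612 0.16206431 0.035     ] dist 0.008772288497983005 0.01246543007010054 target 1.4922066688383206
17.1 [-0.006 -0.001  0.004  0.003  0.002  0.     0.001] [-0.2  -0.05 -0.54]
the job is handed in; nothing more can be done
None
```

The job is done and handed in at 17.1 s; no verdict was reported.

- **Collar:** I pressed the shut fingertips lightly on its top (about 5–18 N at the readings between strokes) and circled until it had turned two full turns counter-clockwise. The white line is back on the index line, within about 0.1 rad. The height rise at the collar and the angle readings along the way agree on two turns. The lens arm stayed put while I did this.
- **Lens:** I pushed the arm sideways with the fingertip until the lens was over the nib. My close check, just before backing off, put the lens centre 6–7 mm from the nib's tip, against the 18 mm limit.
- **Last check after backing off:** this gave 9–12 mm, but the lens was cut off at the edge of that picture, so it is a rough figure. The arm's angle was unchanged, at 1.488 rad against a target of 1.492.
- **A disagreement:** the first top view put the nib about 15 mm away from the later position, because I had taken its shadow for the tip. Two close wrist views corrected this.
- **Pen and bystanders:** the robot never touched the pen, and it looked unmoved. I did not measure the bystanders again at the end, but the arm passed clear of them. The wrist force read about zero at hand-in.

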